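Jack up the shaker for a new foot

TASK

One of the shaker's near feet is to be changed. Press the jack's ratchet lever down until it clicks and stays, set the jack's saddle under the marked lift pad at the shaker's near end, and pump the handle until both near feet are at least 15 mm off the bench, leaving the things lying about alone. Finish still holding the pump handle fully down, so that your push and not the little pawl carries the machine while I reach under.

Things in the scene. Friction and masses are not known exactly. Their poses are not given: they have to be found in the camera images.
- jack: small loose ratchet toe jack, 0.95 kg, grey and dark steel: base plate 275 x 74 x 8 mm, two-cheek tower 54 x 42 mm, a flat toe out of the tower's front, a pump handle rising from its back. Origin: underside of the base, below the tower; +x from handle to toe, +y the jack's left, z up. The base reaches from x = -156 to +119 mm. At the start its toe points roughly at the shaker (+y)
- carry_lug (a point): centre of the black rubber carrying lug on top of the tower, the place to take the jack by: a block 44 mm long (jack x), 22 mm wide (jack y), from 124 to 154 mm above the bench, nearly above the jack's balance point (4 mm behind the origin)
- saddle (a point): centre of the top face of the jack's saddle, a round steel disc 36 mm across at the end of the toe, 95 mm ahead of the jack's origin, 34 mm above the bench when the toe is fully down; the toe is 14 mm thick, its arm 30 mm wide, and it can rise 44 mm
- lever_pad (a point): middle of the top face of the ratchet lever's thumb plate (22 x 26 x 6 mm). The lever sticks out of the jack's right side (jack -y), 53 mm from its pivot, 18 mm behind the jack's origin; about 107 mm above the bench when up, about 84 mm when down
- ratchet_lever (a joint): ratchet lever: 0 = up (ratchet off: the toe falls back after every stroke), about 0.43 = pressed down and kept there by a detent (ratchet on: a pawl holds what each stroke gains), stop at 0.47. A spring lifts it again unless it is past the detent: pushing the plate down takes about 2 N to 0.1, then up to 8 N, and beyond 0.3 it snaps down by itself
- handle (a joint): pump handle: 0 = up (30 degrees above level, a spring returns it), 0.46 = fully down on its stop, 5 degrees above level. A full stroke raises the toe about 12 mm; with the ratchet on, 10 mm of it stays when the handle comes up, which it must do fully (below 0.03) before the next stroke. Pushing at the grip takes about 4 N unloaded, 8 to 13 N with the shaker on the toe
- handle_grip (a point): middle of the handle's black rubber grip (95 mm long, 26 mm wide, 22 mm thick, running along the handle), 175 mm from the handle's pivot and on its centre line; it moves on an arc from 166 mm above the bench (handle up) to 91 mm (down)
- handle_pivot (a point): pivot of the pump handle, 42 mm behind the jack's origin, 75 mm above the bench; its axis runs across the jack
- shaker: orbital shaker, white, 330 x 325 mm, 180 mm high, about 6.5 kg, on four feet 48 mm tall, empty clip platform on top. Its near end faces the robot's right (-y) and the jack. Origin: on the bench midway between its far feet; +y from near to far end, +x away from the robot, z up. End face at y = -300 mm, 48 to 130 mm above the bench. It tips about the far feet when the near end is raised
- lift_pad (a point): centre of the lower face of the lift pad, a round steel boss 30 mm across under the shaker's near end, 30 mm in from the end face, 43 mm above the bench (9 mm above the lowered saddle). Marked by a black triangle on the end face and another on the top edge, both pointing at it; it is 30 mm off the middle of the end, towards the robot
- near_foot_a (a point): underside of the shaker's near foot on the robot's side (38 mm rubber foot), on the bench at the start
- near_foot_b (a point): underside of the shaker's other near foot, 250 mm from the first
- tube_rack: yellow tube rack 180 x 78 x 28 mm, bystander; origin at its underside
- reagent_bottle: amber bottle, 68 mm across, 145 mm high, bystander; origin at its underside
- spare_foot: the replacement foot, 38 mm rubber disc with a 12 mm stud, 47 mm high, standing on the bench, bystander; origin at its underside
- spanner: steel spanner lying on the bench, bystander; origin at its underside

How it is judged:
By the outcome, as a careful person would: the job done as asked, in the order asked, and still so for the second after the job is handed in, while the arm keeps its last pose, push and grip.
It also fails if it takes over 72 s, if anything falls off the work surface, if the arm or the gripper's body presses on something with over 40 N, if the wrist force passes 120 N, or if a joint passes its speed limit or range.

ROBOT

A 6-joint arm with a two-finger parallel gripper is mounted at the origin on the work surface. World frame = base frame: x ahead of the robot, y to its left, z up, the work surface at z = 0. Lengths are in m, angles in degrees, forces in N, time in s.
With the tool pointing down it reaches from about 0.4 to 0.825 m from the base axis. Payload 7 kg.
Tool frame: the origin (TCP) lies at the very end of the fingers, on their centre line; the grasp point (between the pads) lies 19 mm behind it; y points along the fingers, x is the direction in which the jaws open and shut, and the axes are right-handed (so a half turn about y gives the same grasp; the last joint's range is limited). The gripper opens to 88 mm and grips with 3 to 60 N. Pads are 19 mm wide; open, the fingers measure 130 mm over their backs; the gripper's body (78 mm by 193 mm) begins 47 mm behind the grasp point.
Start: joints at [-55.571, 20.546, 0.682, 0, -70.136, -16.507], TCP at [0.208, -0.642, 0.227] pointing down, gripper open.
Joint ranges: [-176.03, 176.03], [-82.01, 121.73], [-58.28, 71.71], [-173.87, 95.51], [-174.79, -0.11], [-173.66, 173.66]. Speed limits (degrees/s): [136.94, 136.94, 172.46, 180, 180, 180].

INTERFACE

Orientations are given as [roll, pitch, yaw] about the fixed x, y, z axes, in that order (R = Rz(yaw) Ry(pitch) Rx(roll)).
In Python, from plant import ctrl gives the robot as it stands.
- The arm moves only by the shell command python3 -m crank 'ROWS'. ROWS is JSON, a list that holds one entry, the list of rows, each a list of 5 numbers: the closure, from -1 (fully open) to 1 (shut), then the shift along the tool's x, y, z in mm, then the turn about the tool's y in rad. In form: [[[claw, x, y, z, turn], ...]]. A call has 1 to 12 rows; each row is the pose to reach, as a shift and turn from the pose commanded when the call began, along the tool's axes at that moment; what a row does not reach only later rows make up. A row lasts 1/8 s, in which the tool goes at most 62.5 mm and 10.7 degrees, less where a joint would pass 70% of its speed; a pose out of reach is approached as far as the arm can. A call with a gripper value outside its range is refused whole. The fingers move at their own pace and stop on an object; the grip force is fixed at half the most. Time passes only in rows, so rows that repeat a pose let the fingers close. It gives the time, the measured TCP pose, the force and the opening at its end, in the units of the state.
- ctrl.get_obs(): the state, without advancing time (a new reading comes with each control period).
- ctrl.snapshot(name): name is "scene" or "side" or "wrist"; returns the picture (400x640x3 uint8, red, green, blue); there is no depth.
- ctrl.camera_model(name): a dict with "fx", "fy", "cx", "cy" (pixels), "origin" and "orientation" of the camera in the world; the wrist camera has in their place "hand_eye" (4x4, takes a point from camera to tool coordinates, whose origin is the TCP and whose axes are the tool frame's). Camera axes: x right, y down, z forward; pixel columns grow to the right and rows downward; lengths in m; the calibration is good to about 2 mm. The wrist camera is an equidistant fisheye: a pixel r from the principal point sees the ray r / f radians off the axis. A picture is of the moment at which its call begins: read the wrist's pose just before it. camera_model takes no time and is no camera call.
- ctrl.close_job(): hands the job in, once; it reports no verdict.
Trained networks look in the newest picture that a camera, given by its name, has taken for a name from the list of things; names that differ only in an ending like _2 or _b are one class to them, and where a whole thing is asked for, a point or a joint stands for the part that bears it (a point fixed in the world has none). Each returns a list of dicts, best first, with "confidence" (0 to 1); they miss things now and then, are a little off and sometimes report something else, mostly with a low value. They report only what shows in the picture. A call takes as long as a camera call.
- ctrl.find_in(camera, name): "extent" ([left, top, width, height] in pixels, round what is visible of it).
The state is a dict: "clock": time; "joint_pos": joint angles; "qvel": joint speeds; "tau": joint torques, N m; "tool_pos": TCP position; "orientation": TCP orientation; "force": force on the tool from outside, world axes, zero at the start; "moment": the same for the moment, N m; "opening": finger opening in m.
Only numpy, scipy, OpenCV 4.12 (cv2) and the standard library are available. Lean on these libraries where they do the work, as an engineer would, in place of code of your own. Each camera call takes 0.05 s, during which the arm holds its last target.

## Working session

There is one attempt and no reset: what is moved stays moved. The work goes in short steps, Python scripts to look and compute and a shell command to move; the robot and the scene stay as the last step left them, time stands still between calls to the robot, and variables do not carry over. Pictures are saved under pics/ and viewed, and the job is handed in when it is done.

```bash
ls -la; mkdir -p pics
python3 - <<'E'
from plant import ctrl
import cv2
o=ctrl.get_obs(); print(o)
for n in ("scene","side","wrist"):
    im=ctrl.snapshot(n); cv2.imwrite(f"pics/{n}0.png",im[:,:,::-1])
    print(n,ctrl.camera_model(n))
E
```

```text
total 12
drwxr-xr-x  3 agent agent 4096 Dec  7 13:19 .
drwxr-xr-x 23 root  root  4096 Dec  7 13:19 ..
drwxr-xr-x  2 agent agent 4096 Dec  7 13:19 pics
{'clock': 0.0, 'joint_pos': array([-5.55687555e+01,  2.05918566e+01,  6.34749866e-01, -2.08460270e-02,
       -7.01346985e+01, -1.65052651e+01]), 'qvel': array([ 0.06985273, -0.06668288, -0.01230113,  0.06761539, -0.01815095,
        0.00631361]), 'tau': array([-1.29392192e-03, -5.82725573e+01,  2.93055707e+01,  6.99680507e+00,
        7.12796827e-03, -9.40807922e-05]), 'tool_pos': array([ 0.20757456, -0.64179059,  0.22562305]), 'orientation': array([-8.99927043e+01, -9.35902131e-02,  1.07918874e+02]), 'force': array([0.39452605, 0.02780444, 0.22020503]), 'moment': array([ 0.01768729, -0.04751414, -0.01886191]), 'opening': 0.08761429820262549}
scene {'fx': 500.3361304509854, 'fy': 500.3361304509854, 'cx': 321.16555879524475, 'cy': 204.70924020536577, 'origin': array([1.26652832, 0.38844679, 1.38308055]), 'orientation': array([-147.36551109,    0.22954726,  116.60092507])}
side {'fx': 410.6704032676435, 'fy': 410.6704032676435, 'cx': 312.7727015472039, 'cy': 196.51751714255457, 'origin': array([0.10923272, 0.58637491, 0.96875106]), 'orientation': array([-140.15378666,    1.09487856, -143.14578089])}
wrist {'fx': 309.70691628693146, 'fy': 309.70691628693146, 'cx': 321.3688010635591, 'cy': 203.01610477775753, 'hand_eye': array([[ 9.99999863e-01, -4.94992660e-04,  1.72223929e-04,
        -1.04296785e-04],
       [-3.05238575e-04, -2.82937458e-01,  9.59138312e-01,
        -1.57097965e-01],
       [-4.26037824e-04, -9.59138233e-01, -2.82937570e-01,
         7.64195028e-02],
       [ 0.00000000e+00,  0.00000000e+00,  0.00000000e+00,
         1.00000000e+00]])}
```

View pics/scene0.png

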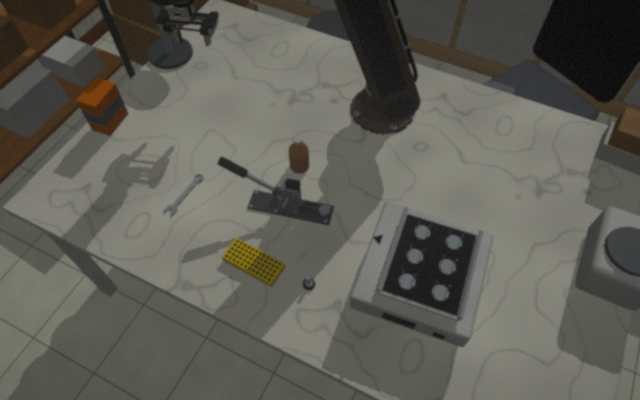

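View pics/side0.png

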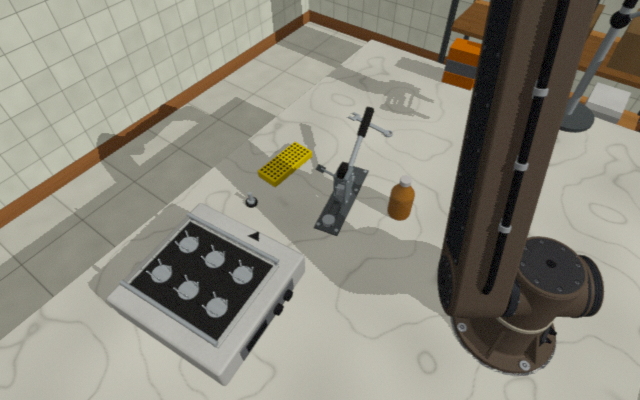

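View pics/wrist0.png

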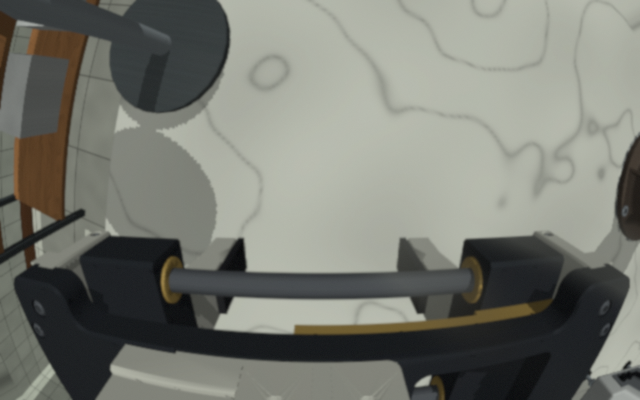

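The scene view has the jack at about (290,200), the shaker at (425,270) with its triangle at (378,239), the bottle at (299,157), the rack at (254,262), the spare foot at (308,284) and the spanner at (183,195). The side view has the saddle at (330,218), the grip at (366,122), the lever plate at (320,169) and the triangle at (254,237).

```bash
cat > h.py <<'E'
import numpy as np, cv2
from scipy.spatial.transform import Rotation as R
from scipy.optimize import least_squares
from plant import ctrl
def rot(o): return R.from_euler('xyz',o,degrees=True).as_matrix()
CM={n:ctrl.camera_model(n) for n in("scene","side","wrist")}
def pose(n,obs=None):
    m=CM[n]
    if n!="wrist": return rot(m["orientation"]),np.array(m["origin"])
    T=np.eye(4);T[:3,:3]=rot(obs["orientation"]);T[:3,3]=obs["tool_pos"]
    T=T@np.array(m["hand_eye"]); return T[:3,:3],T[:3,3]
def ray(n,px,obs=None):
    m=CM[n];Rm,o=pose(n,obs)
    d=np.array([(px[0]-m["cx"])/m["fx"],(px[1]-m["cy"])/m["fy"],1.])
    if n=="wrist":
        r=np.hypot(d[0],d[1]);s=np.sin(r)/max(r,1e-9);d=np.array([d[0]*s,d[1]*s,np.cos(r)])
    return o,Rm@d/np.linalg.norm(d)
def at_z(n,px,z,obs=None):
    o,d=ray(n,px,obs);return o+d*(z-o[2])/d[2]
def proj(n,P,obs=None):
    m=CM[n];Rm,o=pose(n,obs);c=(np.atleast_2d(P)-o)@Rm
    if n=="wrist":
        r=np.hypot(c[:,0],c[:,1]);th=np.arctan2(r,c[:,2]);k=th/np.maximum(r,1e-9)
        return np.c_[m["cx"]+m["fx"]*c[:,0]*k,m["cy"]+m["fy"]*c[:,1]*k]
    return np.c_[m["cx"]+m["fx"]*c[:,0]/c[:,2],m["cy"]+m["fy"]*c[:,1]/c[:,2]]
def tri(obsl):
    A=np.zeros((3,3));b=np.zeros(3)
    for n,px,*ob in obsl:
        o,d=ray(n,px,*ob);M=np.eye(3)-np.outer(d,d);A+=M;b+=M@o
    X=np.linalg.solve(A,b)
    res=[np.linalg.norm(np.cross(X-ray(n,px,*ob)[0],ray(n,px,*ob)[1])) for n,px,*ob in obsl]
    return X,res
def crop(n,c,w,h,s,name,obs=None,marks=()):
    im=ctrl.snapshot(n)[:,:,::-1].copy()
    x0,y0=int(c[0]-w/2),int(c[1]-h/2);x0=max(0,x0);y0=max(0,y0)
    for p in marks: pass
    cr=cv2.resize(im[y0:y0+h,x0:x0+w],None,fx=s,fy=s,interpolation=cv2.INTER_CUBIC)
    for p in marks:
        cv2.drawMarker(cr,(int((p[0]+.5-x0)*s),int((p[1]+.5-y0)*s)),(0,0,255),cv2.MARKER_CROSS,9,1)
    cv2.imwrite("pics/"+name,cr);print(name,"x0,y0",x0,y0)
E
python3 - <<'E'
from h import *
np.set_printoptions(precision=4,suppress=True)
for n in("scene","side"):
    ctrl.snapshot(n)
    for k in("jack","carry_lug","saddle","lever_pad","handle_grip","handle_pivot","shaker","lift_pad","near_foot_a","reagent_bottle","tube_rack","spare_foot","spanner"):
        r=ctrl.find_in(n,k)
        print(n,k,[(np.round(e["extent"],1).tolist(),round(e["confidence"],2)) for e in r][:3])
crop("scene",(285,200),160,110,5,"sj.png");crop("side",(345,175),160,150,4,"dj.png")
crop("scene",(425,270),160,140,4,"ss.png");crop("side",(210,290),200,190,3,"ds.png")
print(ctrl.get_obs()["clock"])
E
```

```text
scene jack [([219.7, 156.6, 115.0, 69.9], 0.7), ([220.9, 238.7, 64.2, 48.5], 0.45), ([303.7, 277.9, 11.4, 12.9], 0.17)]
scene carry_lug [([217.0, 157.6, 118.0, 66.4], 0.94)]
scene saddle [([301.5, 195.3, 27.9, 17.5], 0.93), ([304.1, 277.9, 8.4, 11.2], 0.53)]
scene lever_pad [([275.8, 198.4, 12.4, 15.6], 0.54)]
scene handle_grip [([218.7, 154.7, 63.6, 37.2], 0.93)]
scene handle_pivot [([217.9, 155.6, 69.6, 43.0], 0.65)]
scene shaker [([350.3, 202.3, 139.0, 143.7], 0.74), ([164.2, 174.6, 40.3, 39.1], 0.39)]
scene lift_pad [([350.5, 201.4, 144.2, 144.8], 0.59), ([220.2, 236.0, 68.3, 50.6], 0.43)]
scene near_foot_a [([349.5, 203.5, 141.6, 141.4], 0.81)]
scene reagent_bottle [([287.8, 136.3, 23.2, 35.0], 0.61)]
scene tube_rack [([222.3, 240.8, 63.2, 46.3], 0.57), ([350.4, 202.3, 142.4, 145.4], 0.57)]
scene spare_foot [([304.8, 277.1, 8.1, 13.1], 0.62), ([217.8, 155.8, 116.5, 69.1], 0.48), ([278.1, 199.1, 11.6, 13.1], 0.27)]
scene spanner [([164.3, 171.6, 39.5, 44.2], 0.53)]
side jack [([313.9, 105.4, 60.5, 129.0], 0.57), ([107.5, 200.8, 198.6, 184.5], 0.16)]
side carry_lug [([315.6, 107.6, 61.2, 127.7], 0.8)]
side saddle [([321.5, 183.2, 22.4, 43.4], 0.63)]
side lever_pad [([319.0, 163.9, 12.6, 9.9], 0.55), ([108.9, 202.7, 198.2, 183.9], 0.25)]
side handle_grip [([345.1, 108.7, 30.5, 59.7], 0.85)]
side handle_pivot [([346.3, 107.9, 27.6, 58.9], 0.82), ([108.5, 202.4, 197.1, 182.4], 0.42)]
side shaker [([108.9, 204.0, 194.6, 182.3], 0.66)]
side lift_pad [([109.8, 204.9, 194.7, 180.8], 0.75)]
side near_foot_a [([104.7, 199.6, 204.1, 189.8], 0.67)]
side reagent_bottle [([384.6, 176.7, 29.5, 46.2], 0.69), ([322.0, 184.5, 20.7, 44.9], 0.3)]
side tube_rack [([258.6, 144.1, 51.0, 44.4], 0.84)]
side spare_foot []
side spanner [([348.9, 112.2, 42.8, 23.0], 0.69)]
sj.png x0,y0 205 145
dj.png x0,y0 265 100
ss.png x0,y0 345 200
ds.png x0,y0 110 195
1.75
```

View pics/sj.png

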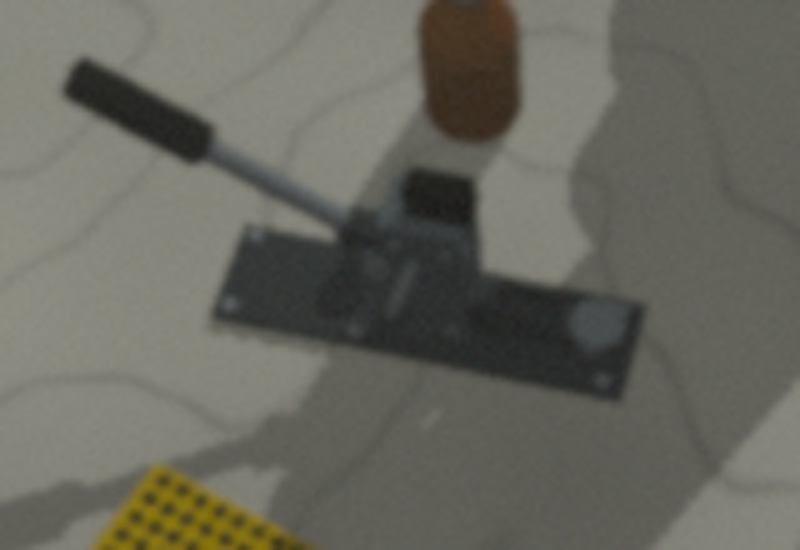

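View pics/dj.png

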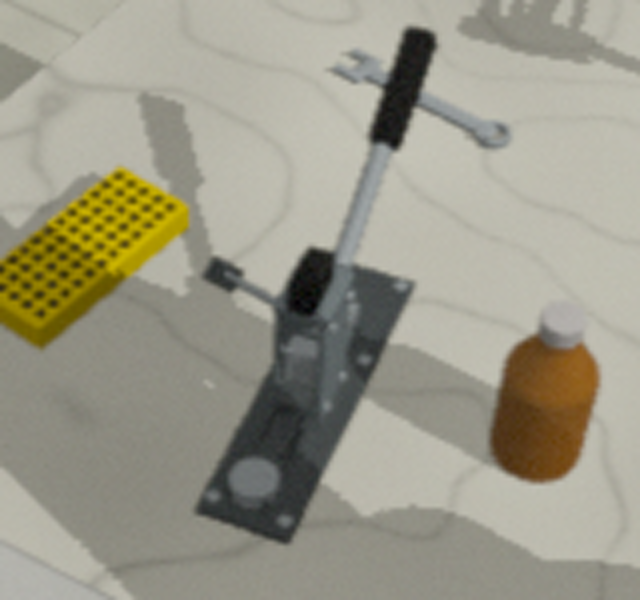

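View pics/ss.png

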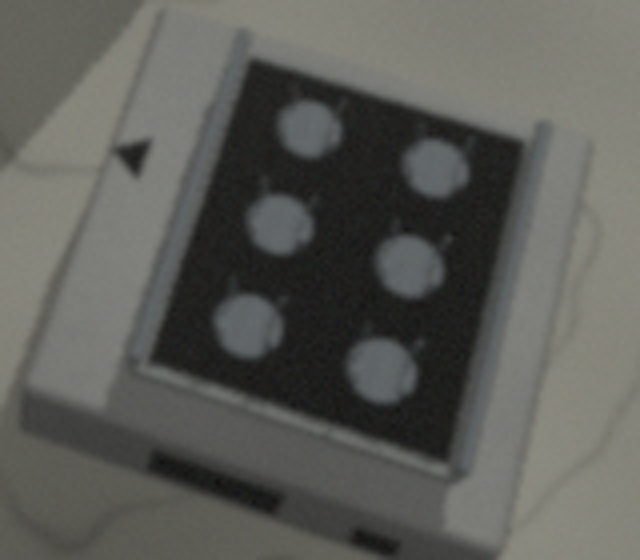

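View pics/ds.png

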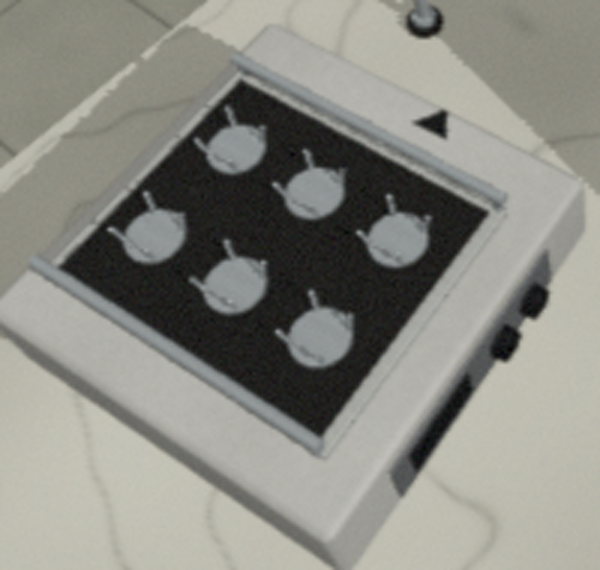

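```bash
cat > fit.py <<'E'
from h import *
np.set_printoptions(precision=4,suppress=True)
def sc(u,v): return (205+u/5-.4,145+v/5-.4)
def sd(u,v): return (265+u/4-.4,100+v/4-.4)
a=np.radians(30)
grip=[-.042-.175*np.cos(a),0,.075+.175*np.sin(a)]
O=[("scene",(-.156,.037,.008),sc(250,228)),("scene",(-.156,-.037,.008),sc(212,318)),("scene",(.119,-.037,.008),sc(622,398)),("scene",(.119,.037,.008),sc(645,303)),
("scene",(.095,0,.034),sc(600,325)),("scene",grip,sc(140,110)),
("side",(-.156,.037,.008),sd(413,283)),("side",(.119,.037,.008),sd(290,543)),("side",(.119,-.037,.008),sd(197,512)),("side",(.095,0,.034),sd(254,478)),("side",grip,sd(404,88))]
def T(p,P): 
    c,s=np.cos(p[2]),np.sin(p[2]);P=np.atleast_2d(P)
    return np.c_[p[0]+c*P[:,0]-s*P[:,1],p[1]+s*P[:,0]+c*P[:,1],P[:,2]]
def f(p): return np.concatenate([(proj(n,T(p,P))[0]-np.array(px)) for n,P,px in O])
r=least_squares(f,[.45,-.35,1.57],loss="soft_l1",x_scale=[.01,.01,.01])
print("jack",r.x,np.degrees(r.x[2]));print(r.fun.reshape(-1,2))
p=r.x
for k,P in dict(lug=(0,0,.139),lugtop=(0,0,.154),saddle=(.095,0,.034),pad=(-.018,-.053,.107),grip=grip).items():
    X=T(p,P)[0];print(k,X,"scene",proj("scene",X)[0],"side",proj("side",X)[0])
# shaker: 
def ss(u,v): return (345+u/4-.4,200+v/4-.4)
def ds(u,v): return (110+u/3-.4,195+v/3-.4)
print("tri mark tip:",at_z("scene",ss(115,152),.13),at_z("side",ds(447,112),.13),tri([("scene",ss(136,155)),("side",ds(435,124))]))
for nm,q in dict(corn_nearside=[("scene",ss(160,8)),("side",ds(585,183))],far=[("scene",ss(25,390)),("side",ds(270,25))],c3=[("scene",ss(592,145)),("side",ds(340,560))]).items(): print(nm,tri(q))
for nm,b in dict(bottle=[("scene",(299.4,171)),("side",(399,220))],spare=[("scene",(308.5,289))]).items():
    print(nm,[at_z(n,x,0) for n,x in b])
for n,pts in dict(scene=[(237,240),(222,261),(274,286),(286,268)],side=[(288,143),(312,151),(274,184),(258,170)]).items(): print("rack",n,[at_z(n,x,.028)[:2] for x in pts])
print("spanner",[at_z("scene",x,.005)[:2] for x in [(168,214),(200,177)]])
E
python3 fit.py
```

```text
jack [ 0.5274 -0.0784  1.8012] 103.20302064839083
[[-0.7184 -0.8879]
 [ 0.01   -0.6125]
 [ 0.4024  0.1263]
 [ 0.865   0.0582]
 [ 0.1276 -0.6623]
 [-0.1437  1.4479]
 [ 0.6378 -0.546 ]
 [-0.016  -0.2184]
 [-0.786  -0.7742]
 [ 0.1582  0.1374]
 [-0.4467  0.8031]]
lug [ 0.5274 -0.0784  0.139 ] scene [294.2898 184.4278] side [341.636  171.1723]
lugtop [ 0.5274 -0.0784  0.154 ] scene [294.0441 181.5673] side [341.8266 167.4085]
saddle [0.5057 0.0141 0.034 ] scene [324.7276 208.9377] side [328.2582 219.2374]
pad [ 0.5831 -0.0838  0.107 ] scene [284.5431 203.3026] side [326.3503 169.466 ]
grip [ 0.5716 -0.2668  0.1625] scene [232.4563 168.0479] side [365.1533 122.4031]
tri mark tip: [0.5846 0.2078 0.13  ] [0.5823 0.2069 0.13  ] (array([0.5812, 0.2225, 0.1319]), [np.float64(7.548810198336111e-05), np.float64(7.54881019832194e-05)])
corn_nearside (array([0.4516, 0.1885, 0.1209]), [np.float64(0.0007611954382620289), np.float64(0.0007611954382621442)])
far (array([0.7752, 0.2261, 0.1248]), [np.float64(0.0008484093610296507), np.float64(0.0008484093610297834)])
c3 (array([0.4115, 0.5113, 0.1063]), [np.float64(0.001236342856761871), np.float64(0.0012363428567621064)])
bottle [array([ 0.3875, -0.1415,  0.    ]), array([ 0.3517, -0.1259,  0.    ])]
spare [array([0.759 , 0.0861, 0.    ])]
rack scene [array([ 0.7239, -0.1792]), array([ 0.8052, -0.1817]), array([ 0.8058, -0.0021]), array([0.7397, 0.0015])]
rack side [array([ 0.8021, -0.1694]), array([ 0.7136, -0.1857]), array([ 0.721 , -0.0013]), array([ 0.8006, -0.0168])]
spanner [array([ 0.7327, -0.4395]), array([ 0.5633, -0.43  ])]
```

```bash
cat > mv.py <<'E'
from h import *
np.set_printoptions(precision=4,suppress=True)
def move(target,yaw=None,obs=None):
    """shift in tool axes (mm) & turn for a target TCP (world) and yaw"""
    o=obs or ctrl.get_obs();Rm=rot(o["orientation"]);d=Rm.T@(np.array(target)-o["tool_pos"])*1000
    t=0 if yaw is None else -((np.radians(yaw-o["orientation"][2])+np.pi)%(2*np.pi)-np.pi)
    print("t",round(float(o["clock"]),2),"pos",o["tool_pos"],"ori",o["orientation"],"F",o["force"],"-> shift",d.round(1),"turn",round(float(t),4))
E
python3 - <<'E'
from mv import *
import sys
exec(open("fit.py").read().split('print("jack"')[0])
p=r.x
# pad visible in side at crop (223,273); lever seen in scene crop candidates
print("pad side@.107",at_z("side",sd(223,273),.107))
for c in [(405,288),(385,305),(400,275)]: print(c,tri([("side",sd(223,273)),("scene",sc(*c))]))
for y in(-.053,-.063,-.074):
    print(y,T(p,(-.018,y,.107)),proj("scene",T(p,(-.018,y,.107)))[0],proj("side",T(p,(-.018,y,.107)))[0],sd(223,273))
move([.592,-.085,.20],103.2)
E
```

```text
pad side@.107 [ 0.601  -0.0789  0.107 ]
(405, 288) (array([ 0.5906, -0.0712,  0.1248]), [np.float64(0.005085088000285185), np.float64(0.005085088000285316)])
(385, 305) (array([ 0.5988, -0.0817,  0.1106]), [np.float64(0.004703261818307472), np.float64(0.004703261818307473)])
(400, 275) (array([ 0.5882, -0.0728,  0.1289]), [np.float64(0.009068637040155774), np.float64(0.009068637040155899)])
-0.053 [[ 0.5831 -0.0838  0.107 ]] [284.5431 203.3026] [326.3503 169.466 ] (320.35, 167.85)
-0.063 [[ 0.5929 -0.0815  0.107 ]] [283.6503 206.0078] [323.1578 168.5029] (320.35, 167.85)
-0.074 [[ 0.6036 -0.079   0.107 ]] [282.661  209.0053] [319.6628 167.4486] (320.35, 167.85)
t 1.75 pos [ 0.2077 -0.6422  0.2265] ori [-89.9995  -0.0027 107.9202] F [ 0.9062 -0.5551 -0.4141] -> shift [ 411.9   26.6 -537.1] turn 0.0824
```

```bash
python3 -m crank '[[[1,40,0,-50,0],[1,80,0,-100,0],[1,120,0,-150,0],[1,160,0,-200,0],[1,200,0,-250,0],[1,240,0,-310,0],[1,280,0,-370,0],[1,320,5,-430,0.03],[1,360,15,-490,0.05],[1,400,25,-535,0.08],[1,413,30,-545,0.082],[1,413,30,-545,0.082]]]'
python3 - <<'E'
from mv import *
o=ctrl.get_obs()
im=ctrl.snapshot("wrist");cv2.imwrite("pics/w1.png",im[:,:,::-1])
for k in("lever_pad","carry_lug","saddle"): print(k,[(np.round(e["extent"],1).tolist(),round(e["confidence"],2)) for e in ctrl.find_in("wrist",k)][:2])
move([.600,-.080,.16],103.2,o)
E
```

```text
clock: 3.25
tool_pos: [0.6004, -0.0782, 0.195]
orientation: [-89.9, -0.0, 103.5]
force: [-0.4, -1.0, -0.1]
opening: 0.0003
lever_pad [([303.4, 147.1, 25.6, 77.9], 0.75)]
carry_lug [([29.0, 87.3, 411.7, 134.4], 0.73)]
saddle [([366.6, 107.4, 75.8, 34.3], 0.97), ([487.1, 131.4, 152.9, 231.5], 0.44)]
t 3.25 pos [ 0.6004 -0.0782  0.195 ] ori [-89.9022  -0.0194 103.4539] F [-0.447  -0.9701 -0.0789] -> shift [-1.7 35.   0.7] turn 0.0044
```

View pics/w1.png

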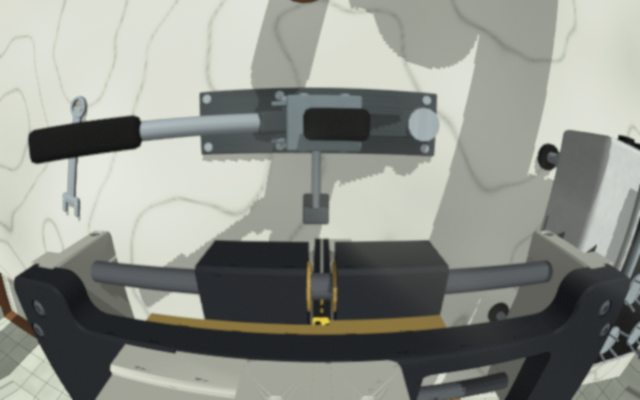

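The wrist view shows the jack from above: pad at (316,209), lug at (337,123), saddle at (423,124), grip at (85,139). The closed fingers are just right of the pad.

Run:
```python
from mv import *
o=ctrl.get_obs()
print("pad",at_z("wrist",(315.5,210),.107,o),"pad detector",at_z("wrist",(316,208),.107,o))
lug=at_z("wrist",(337,123.5),.150,o);sad=at_z("wrist",(423.3,124.5),.034,o);g=at_z("wrist",(85.5,139),.170,o)
print("lug",lug,"saddle",sad,"grip",g,"yaw",np.degrees(np.arctan2(*(sad-lug)[1::-1])),np.linalg.norm((sad-lug)[:2]),np.degrees(np.arctan2(*(lug-g)[1::-1])))
b=[at_z("wrist",q,.008,o) for q in [(201,93),(201,154),(437,155),(437,94)]]
print(b,"yaw",[np.degrees(np.arctan2(*(b[i]-b[j])[1::-1])) for i,j in((3,0),(2,1))])
```

```text
pad [ 0.6024 -0.0865  0.107 ] pad detector [ 0.6006 -0.0865  0.107 ]
lug [ 0.5281 -0.0884  0.15  ] saddle [0.5073 0.0072 0.034 ] grip [ 0.569 -0.267  0.17 ] yaw 102.2497080738944 0.09784386540526474 102.92094278305598
[array([ 0.5267, -0.2416,  0.008 ]), array([ 0.5975, -0.2285,  0.008 ]), array([0.5356, 0.0425, 0.008 ]), array([0.4665, 0.0231, 0.008 ])] yaw [np.float64(102.8116691788428), np.float64(102.87398782229414)]
```

Run:
```python
from mv import *
o=ctrl.get_obs(); print(o["clock"],o["tool_pos"],o["orientation"],o["qvel"])
im=ctrl.snapshot("wrist");cv2.imwrite("pics/w2.png",cv2.resize(im[80:240,190:450,::-1],None,fx=3,fy=3,interpolation=cv2.INTER_CUBIC))
```

```text
3.45 [ 0.5988 -0.0823  0.1969] [-90.0115   0.0073 103.1943] [-0.7684 -0.4451 -0.0986 -0.0019  0.0835  0.0158]
```

View pics/w2.png

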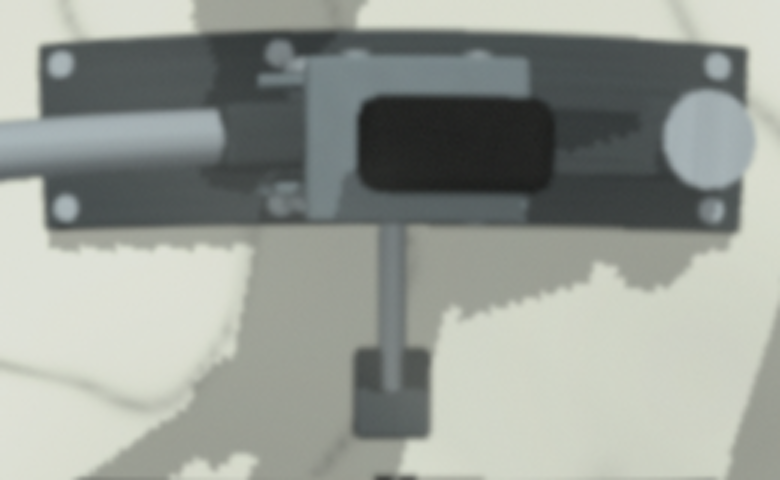

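```bash
cat > jf.py <<'E'
from mv import *
from scipy.optimize import least_squares
def T(p,P): 
    c,s=np.cos(p[2]),np.sin(p[2]);P=np.atleast_2d(P)
    return np.c_[p[0]+c*P[:,0]-s*P[:,1],p[1]+s*P[:,0]+c*P[:,1],P[:,2]]
def jackfit(O,p0=(.527,-.08,1.8)):
    O=[(n,P,np.array(px),*r) for n,P,px,*r in O]
    f=lambda p:np.concatenate([proj(n,T(p,P),*r)[0]-px for n,P,px,*r in O])
    r=least_squares(f,p0,loss="soft_l1",x_scale=[.01,.01,.01]);print("jack",r.x[:2],np.degrees(r.x[2]));print(f(r.x).reshape(-1,2).round(1).tolist());return r.x
E
python3 - <<'E'
from jf import *
o=ctrl.get_obs();o["tool_pos"]=np.array([ 0.5988,-0.0823,0.1969]);o["orientation"]=np.array([-90.0115,0.0073,103.1943])
C=lambda u,v:(190+u/3-.3,80+v/3-.3)
p=jackfit([("wrist",(0,0,.154),C(456,143),o),("wrist",(.095,0,.034),C(709,138),o),("wrist",(-.156,.037,.008),C(40,45),o),("wrist",(-.156,-.037,.008),C(48,230),o),("wrist",(.119,-.037,.008),C(740,232),o),("wrist",(.119,.037,.008),C(748,48),o)])
pad=at_z("wrist",C(391,393),.107,o);c,s=np.cos(p[2]),np.sin(p[2]);d=pad-[p[0],p[1],0];print("pad",pad,"in jack",[c*d[0]+s*d[1],-s*d[0]+c*d[1]])
move(pad+[0,0,.043],np.degrees(p[2]))
E
```

```text
jack [ 0.5291 -0.082 ] 102.9872924279218
[[5.0, 0.3], [0.1, 0.1], [-2.7, -0.6], [-2.9, 0.4], [-0.2, 0.3], [0.0, -1.2]]
pad [ 0.6022 -0.0827  0.107 ] in jack [np.float64(-0.01715689042277049), np.float64(-0.07099826188048707)]
t 3.5 pos [ 0.5988 -0.0825  0.197 ] ori [-90.028    0.0085 103.1614] F [-0.7937  0.3299  0.8774] -> shift [-0.9 47.  -3.2] turn 0.003
```

```bash
python3 -m crank '[[[1,-1,45,-2,0],[1,-1,80,-2,0],[1,-1,92,-2,0],[1,-1,100,-2,0],[1,-1,106,-2,0],[1,-1,112,-2,0],[1,-1,116,-2,0],[1,-1,118,-2,0],[1,-1,118,-2,0]]]'
```

```text
clock: 4.62
tool_pos: [0.6062, -0.0816, 0.0825]
orientation: [-90.6, 0.1, 103.3]
force: [2.3, 1.0, 17.4]
opening: 0.0005
```

```bash
python3 -m crank '[[[1,0,-6,0,0],[1,0,-30,0,0],[1,0,-70,0,0],[1,0,-110,0,0],[1,0,-110,0,0],[1,0,-110,0,0]]]'
python3 - <<'E'
from mv import *
o=ctrl.get_obs(); print(o["clock"],o["tool_pos"],o["orientation"],o["qvel"],o["force"])
im=ctrl.snapshot("wrist");cv2.imwrite("pics/w3.png",cv2.resize(im[80:240,190:450,::-1],None,fx=3,fy=3,interpolation=cv2.INTER_CUBIC))
im=ctrl.snapshot("side");cv2.imwrite("pics/d3.png",cv2.resize(im[100:250,265:425,::-1],None,fx=4,fy=4,interpolation=cv2.INTER_CUBIC))
E
```

```text
clock: 5.38
tool_pos: [0.601, -0.0818, 0.1882]
orientation: [-90.0, -0.0, 103.2]
force: [-0.4, 0.2, -0.0]
opening: -0.0
5.375 [ 0.601  -0.0818  0.1882] [-89.999   -0.0347 103.2124] [ 0.0369  1.0371 -0.8331 -0.0341  0.1051 -0.025 ] [-0.377   0.2308 -0.0433]
```

View pics/w3.png

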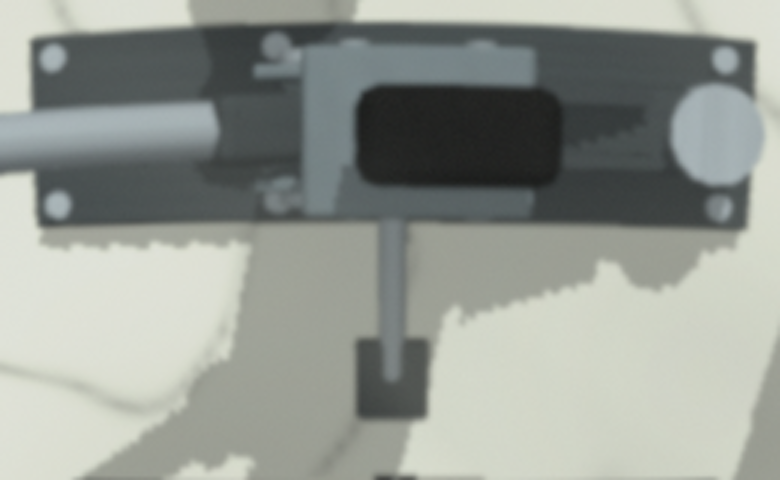

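View pics/d3.png

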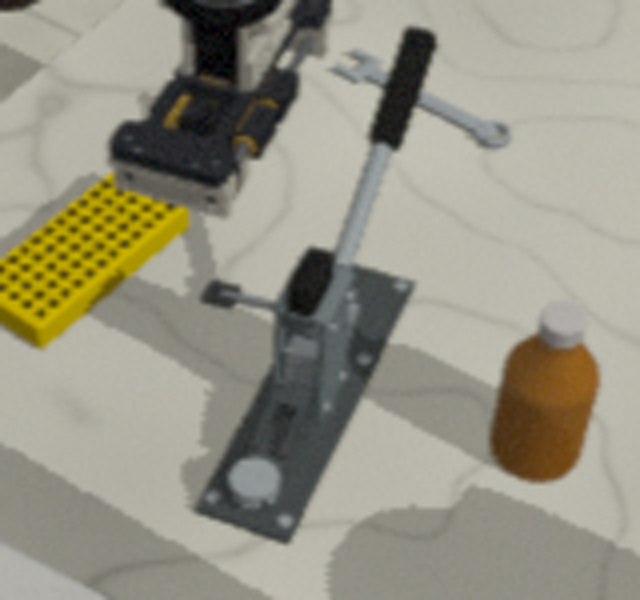

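The lever plate now shows lower, at (220,293) in the side crop against (223,273) before, and the jack stands where it was. I'll check that shift against the 23 mm drop, and work out the grasp.

Run:
```python
from jf import *
o=ctrl.get_obs();o["tool_pos"]=np.array([ 0.601,-0.0818,0.1882]);o["orientation"]=np.array([-89.999,-.0347,103.2124])
C=lambda u,v:(190+u/3-.3,80+v/3-.3)
p=jackfit([("wrist",(-.004,0,.154),C(458,136),o),("wrist",(.095,0,.034),C(717,135),o),("wrist",(-.156,.037,.008),C(32,39),o),("wrist",(-.156,-.037,.008),C(40,228),o),("wrist",(.119,-.037,.008),C(746,230),o),("wrist",(.119,.037,.008),C(756,42),o)])
for z in(.107,.084):
  q=T(p,(-.0175,-.071,z));print(z,"side crop",(proj("side",q)[0]-[265,100]+.4)*4,"wrist crop",(proj("wrist",q,o)[0]-[190,80]+.3)*3)
g=T(p,(-.004,0,.16))[0];print(g)
move(g,np.degrees(p[2])-90)
```

```text
jack [ 0.5294 -0.0813] 102.93956433657723
[[0.1, 0.3], [0.6, -0.0], [-2.5, -0.7], [-2.7, 0.4], [0.9, 0.6], [0.6, -0.9]]
0.107 side crop [224.1865 269.2651] wrist crop [391.4897 396.4608]
0.084 side crop [224.3234 290.9683] wrist crop [391.7043 372.1465]
[ 0.5303 -0.0852  0.16  ]
t 5.47 pos [ 0.6007 -0.082   0.1874] ori [-89.9002  -0.0281 103.2141] F [-0.1508  0.7634  0.2797] -> shift [13.  27.5 69.2] turn 1.5756
```

```bash
python3 -m crank '[[[-1,4,0,20,-0.175],[-1,8,0,45,-0.35],[-1,13,0,69,-0.525],[-1,13,0,69,-0.7],[-1,13,0,69,-0.875],[-1,13,0,69,-1.05],[-1,13,0,69,-1.225],[-1,13,5,69,-1.4],[-1,13,15,69,-1.566],[-1,13,15,69,-1.566],[-1,13,15,69,-1.566]]]'
python3 - <<'E'
from mv import *
o=ctrl.get_obs()
im=ctrl.snapshot("wrist");cv2.imwrite("pics/w4.png",im[:,:,::-1])
print(o["qvel"],o["joint_pos"]);move([.5303,-.0852,.127],192.94,o)
E
```

```text
clock: 6.85
tool_pos: [0.5311, -0.0853, 0.1733]
orientation: [-90.0, -0.0, -167.3]
force: [0.1, -0.4, 0.7]
opening: 0.0878
[ 0.0782 -0.4141  0.3762 -0.0136  0.0776  0.6897] [ 11.7747  10.1435 -20.9812   0.0067 -58.9223   0.9666]
t 6.85 pos [ 0.5311 -0.0853  0.1733] ori [ -89.9951   -0.0471 -167.2552] F [ 0.0726 -0.3915  0.7411] -> shift [ 0.7 46.3 -0.2] turn -0.0034
```

View pics/w4.png

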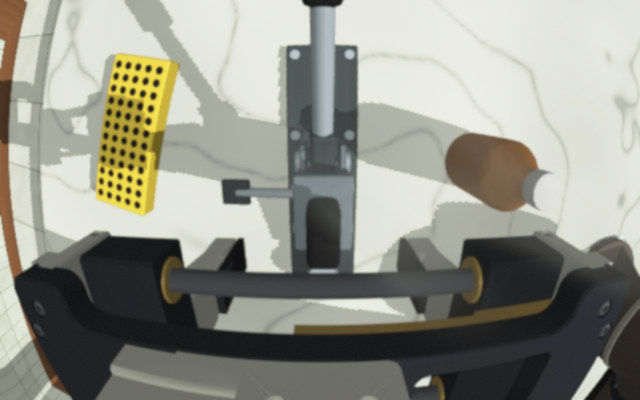

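Lever down, fingers astride the lug at (323,225), handle running up the picture, bottle clear at (500,175). Descending and gripping.

```bash
python3 -m crank '[[[-1,0,25,0,0],[-1,0,46,0,0],[-1,0,47,0,0],[1,0,47,0,0],[1,0,47,0,0],[1,0,47,0,0],[1,0,47,0,0],[1,0,47,0,0]]]'
```

```text
clock: 7.9
tool_pos: [0.5312, -0.0852, 0.1267]
orientation: [-90.0, 0.0, -167.1]
force: [-0.1, 0.1, -1.0]
opening: 0.0434
```

```bash
python3 -m crank '[[[1,0,0,0,0],[1,0,0,0,0],[1,0,0,0,0],[1,0,0,0,0],[1,0,0,0,0],[1,0,0,0,0]]]'
```

```text
clock: 8.65
tool_pos: [0.5307, -0.0853, 0.1265]
orientation: [-90.0, -0.1, -167.1]
force: [-3.3, -0.8, 3.3]
opening: 0.0221
```

```bash
python3 -m crank '[[[1,0,-3,0,0],[1,0,-6,0,0],[1,0,-10,0,0],[1,0,-10,0,0],[1,0,-10,0,0]]]'
python3 - <<'E'
from jf import *
def ss(u,v): return np.array((345+u/4-.4,200+v/4-.4))
def ds(u,v): return np.array((110+u/3-.4,195+v/3-.4))
O=[("scene",(-1,-1),ss(160,8)),("scene",(1,-1),ss(22,392)),("scene",(-1,1),ss(592,145)),("side",(-1,-1),ds(585,183)),("side",(1,-1),ds(268,25)),("side",(-1,1),ds(340,562))]
def f(p):
    x,y,a,z,i=p
    return np.concatenate([proj(n,T((x,y,a),((.165-i)*sx,(-.300+i if sy<0 else .025-i),z)))[0]-px for n,(sx,sy),px in O])
r=least_squares(lambda p:np.r_[f(p),(p[3]-.127)/.003,(p[4]-.003)/.003],[.6,.5,.117,.127,.003],x_scale=[.01,.01,.01,.001,.001])
print("shaker",r.x,np.degrees(r.x[2]));print(f(r.x).reshape(-1,2).round(1).tolist())
S=r.x[:3]
L=T(S,(-.030,-.270,.043))[0];print("lift pad",L,"tri tip model",T(S,(-.03,-.297,.13))[0],proj("scene",T(S,(-.03,-.297,.13)))[0],ss(115,152),proj("side",T(S,(-.03,-.297,.13)))[0],ds(447,112))
np.save("S.npy",S)
Tc=np.array([.5307,-.0853]);pj=np.array([.5294,-.0813]);
o=ctrl.get_obs();print(o["tool_pos"],o["force"])
im=ctrl.snapshot("side");cv2.imwrite("pics/d5.png",cv2.resize(im[100:250,265:425,::-1],None,fx=4,fy=4,interpolation=cv2.INTER_CUBIC))
E
```

```text
clock: 9.28
tool_pos: [0.5311, -0.0851, 0.1364]
orientation: [-90.0, -0.0, -167.1]
force: [-0.9, 0.2, -9.0]
opening: 0.0218
shaker [ 0.5783  0.5056  0.1175  0.1204 -0.0004] 6.734139738761832
[[0.3, -0.4], [0.7, 1.3], [1.1, -2.7], [1.1, 0.2], [0.4, 0.5], [-1.8, -2.1]]
lift pad [0.5802 0.234  0.043 ] tri tip model [0.5833 0.2072 0.13  ] [373.3184 237.1722] [373.35 237.6 ] [258.2154 231.8114] [258.6    231.9333]
[ 0.5311 -0.0851  0.1364] [-0.8794  0.2296 -9.0043]
```

View pics/d5.png

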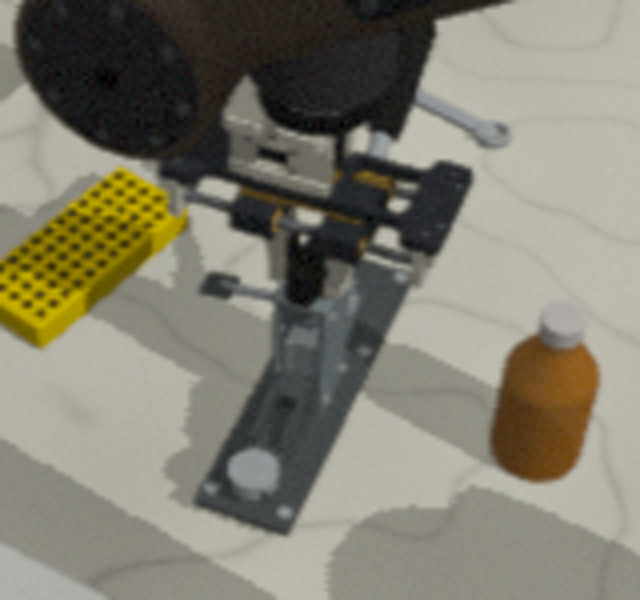

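Run:
```python
from mv import *
move([.600,.066,.135],186.73)
```

```text
t 9.32 pos [ 0.5311 -0.0852  0.1364] ori [ -90.0092   -0.0088 -167.0554] F [ 0.0801 -0.0706 -8.7944] -> shift [-101.     1.4 -131.9] turn 0.1085
```

```bash
python3 -m crank '[[[1,-8,0,-10,0.01],[1,-20,0,-26,0.03],[1,-34,0,-44,0.05],[1,-48,0,-63,0.07],[1,-62,0,-82,0.09],[1,-76,0,-100,0.1],[1,-88,0,-116,0.108],[1,-96,0,-126,0.108],[1,-101,1,-132,0.108],[1,-101,1,-132,0.108]]]'
python3 - <<'E'
from mv import *
o=ctrl.get_obs()
crop("side",(280,215),200,150,4,"d6.png");crop("scene",(350,220),200,140,4,"s6.png")
cv2.imwrite("pics/w6.png",ctrl.snapshot("wrist")[:,:,::-1])
move([.5918,.1357,.131],186.73)
E
```

```text
clock: 10.58
tool_pos: [0.6, 0.0662, 0.1353]
orientation: [-90.0, -0.0, -173.2]
force: [-1.1, -0.3, -10.1]
opening: 0.0217
d6.png x0,y0 180 140
s6.png x0,y0 250 150
t 10.72 pos [0.5997 0.0655 0.1355] ori [ -89.9907   -0.0303 -173.2692] F [ 0.5629  0.124  -9.6815] -> shift [ -0.4   4.5 -70.7] turn 0.0
```

View pics/d6.png

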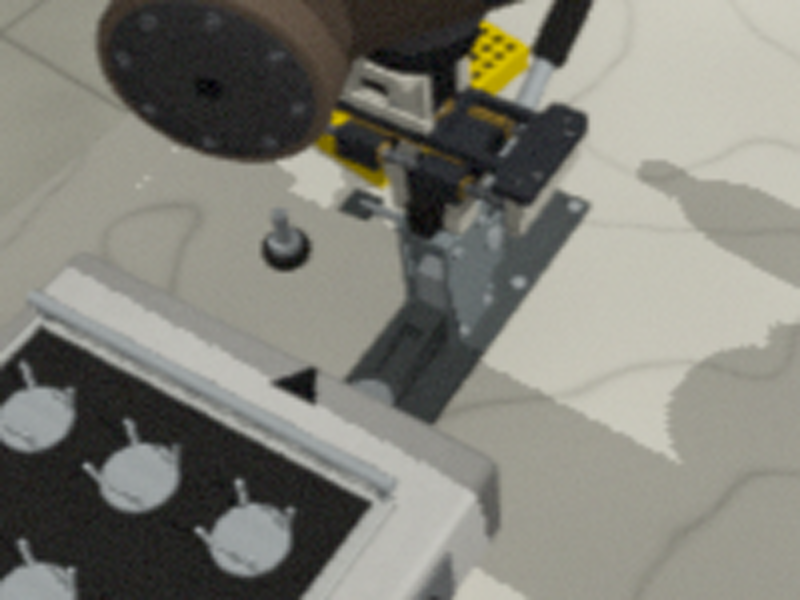

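View pics/s6.png

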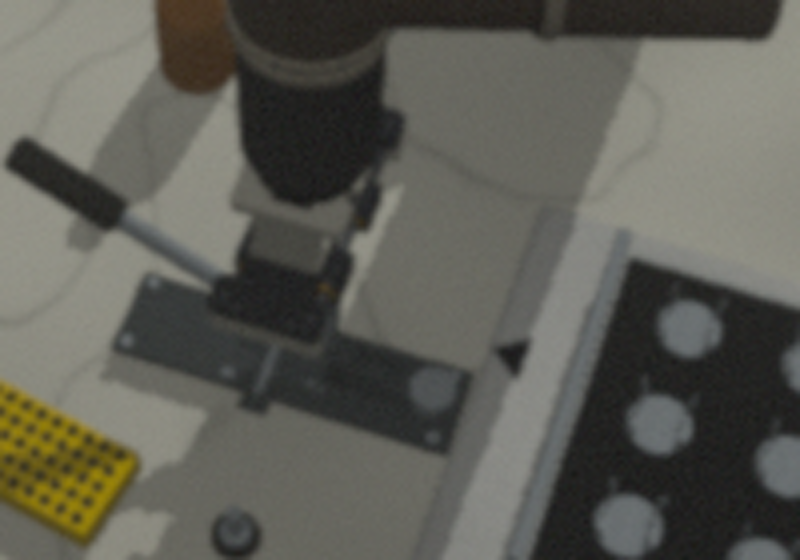

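View pics/w6.png

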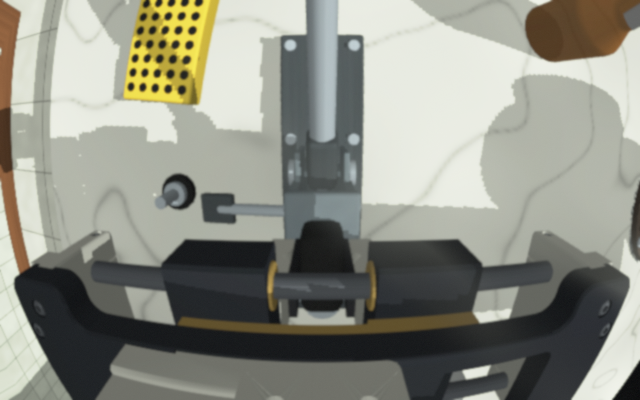

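Run:
```python
from jf import *
s=lambda u,v:(250+u/4-.4,150+v/4-.4)
d=lambda u,v:(180+u/4-.4,140+v/4-.4)
h=.009;a=np.radians(30)
grip=(-.042-.175*np.cos(a),0,.075+.175*np.sin(a)+h)
O=[("scene",(.095,0,.034+h),s(434,388)),("scene",(-.156,.037,.008+h),s(148,272)),("scene",(-.156,-.037,.008+h),s(112,350)),("scene",(.119,-.037,.008+h),s(446,453)),("scene",(.119,.037,.008+h),s(471,368)),("scene",grip,s(67,183)),("side",(-.156,.037,.008+h),d(590,203))]
p=jackfit(O,(.6,.07,1.69));print("saddle",T(p,(.095,0,.034)))
print("tip from scene",at_z("scene",s(496,352),.13),at_z("side",d(272,382),.13))
j=np.array([np.cos(p[2]),np.sin(p[2])]);print("TCP along jack x",(np.array([.5998,.0658])-p[:2])@j,(np.array([.5998,.0658])-p[:2])@[-j[1],j[0]])
```

```text
jack [0.5968 0.0722] 96.99857655153572
[[0.2, -0.2], [-0.5, -0.4], [-0.3, -0.7], [0.6, 0.2], [1.4, 1.0], [-0.3, 0.9], [0.8, -0.6]]
saddle [[0.5852 0.1665 0.034 ]]
tip from scene [0.5843 0.2084 0.13  ] [0.598  0.2301 0.13  ]
TCP along jack x -0.006759004020628202 -0.0021734806262816747
```

```bash
python3 -m crank '[[[1,0,3,-4,0],[1,-1,5,-12,0],[1,-1,5,-22,0],[1,-2,5,-32,0],[1,-2,5,-42,0],[1,-2,5,-52,0],[1,-2,5,-60,0],[1,-2,5,-66,0],[1,-2,5,-69,0],[1,-2,5,-69,0],[1,-2,5,-69,0]]]'
python3 - <<'E'
from mv import *
o=ctrl.get_obs()
crop("side",(265,225),200,150,4,"d7.png");crop("scene",(350,220),200,140,4,"s7.png")
move([.5918,.1357,.131],186.73)
E
```

```text
clock: 12.1
tool_pos: [0.5939, 0.1346, 0.1306]
orientation: [-90.0, -0.0, -173.3]
force: [0.3, 0.2, -10.3]
opening: 0.022
d7.png x0,y0 165 150
s7.png x0,y0 250 150
t 12.2 pos [0.5939 0.1346 0.1306] ori [ -89.9993   -0.0005 -173.2582] F [-0.459   0.0367 -9.9162] -> shift [ 2.  -0.4 -1.4] turn 0.0002
```

View pics/d7.png

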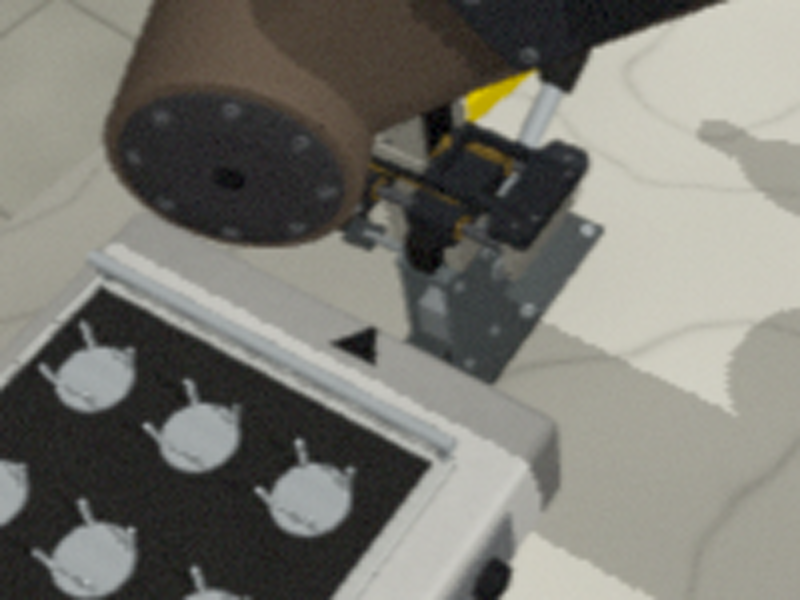

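View pics/s7.png

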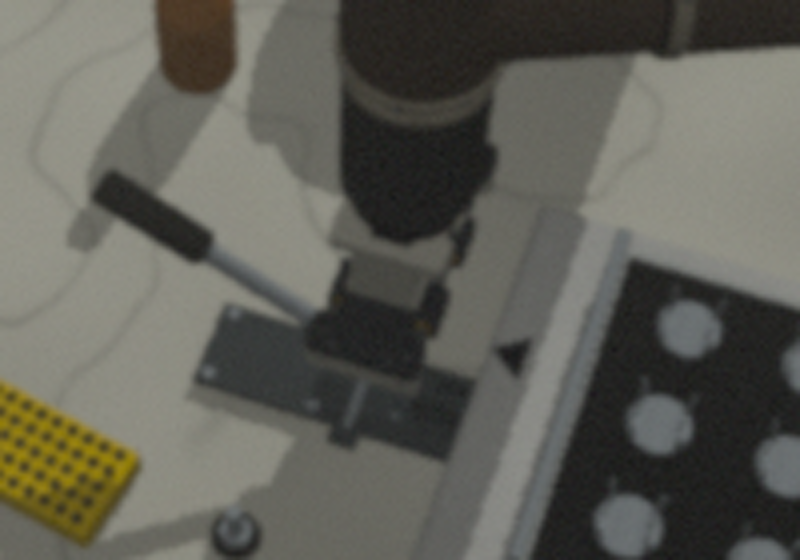

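Run:
```python
from jf import *
s=lambda u,v:(250+u/4-.4,150+v/4-.4)
d=lambda u,v:(165+u/4-.4,150+v/4-.4)
h=.004;a=np.radians(30)
grip=(-.042-.175*np.cos(a),0,.075+.175*np.sin(a)+h)
Sc=[("scene",(-.156,.037,.008+h),s(226,304)),("scene",(-.156,-.037,.008+h),s(190,384)),("scene",grip,s(152,215))]
Sd=[("side",(-.156,.037,.008+h),d(605,228))]
S=np.load("S.npy");L=T(S,(-.030,-.270,.043))[0]
for O in(Sc,Sc+Sd):
    p=jackfit(O,(.59,.14,1.69));q=T(p,(.095,0,.034))[0];e=q-L
    j=np.array([np.cos(p[2]),np.sin(p[2])]);print("saddle",q,"pad",L,"err along, left",e[:2]@j,e[:2]@[-j[1],j[0]])
print("tip",at_z("scene",s(496,352),.13)[:2],at_z("side",d(378,328),.13)[:2],at_z("side",d(374,365),.13)[:2],at_z("side",d(330,343),.13)[:2])
```

```text
jack [0.6004 0.1415] 94.22811839191283
[[0.2, -0.1], [-0.3, -1.0], [0.1, 1.2]]
saddle [0.5934 0.2362 0.034 ] pad [0.5802 0.234  0.043 ] err along, left 0.0012429031458239528 -0.013323526075800582
jack [0.5999 0.1413] 94.04073102041659
[[0.3, -0.3], [-0.2, -1.2], [0.2, 0.9], [-0.3, -0.5]]
saddle [0.5932 0.2361 0.034 ] pad [0.5802 0.234  0.043 ] err along, left 0.001207343144961702 -0.013153576617084238
tip [0.5843 0.2084] [0.582  0.2054] [0.5656 0.2275] [0.5985 0.2314]
```

Run:
```python
from jf import *
im=cv2.imread("pics/s7.png");cv2.imwrite("pics/s7b.png",cv2.resize(im[270:480,170:500],None,fx=2.4,fy=2.4,interpolation=cv2.INTER_CUBIC))
im=cv2.imread("pics/s6.png");cv2.imwrite("pics/s6b.png",cv2.resize(im[250:460,100:430],None,fx=2.4,fy=2.4,interpolation=cv2.INTER_CUBIC))
```

```text
(no output)
```

View pics/s7b.png

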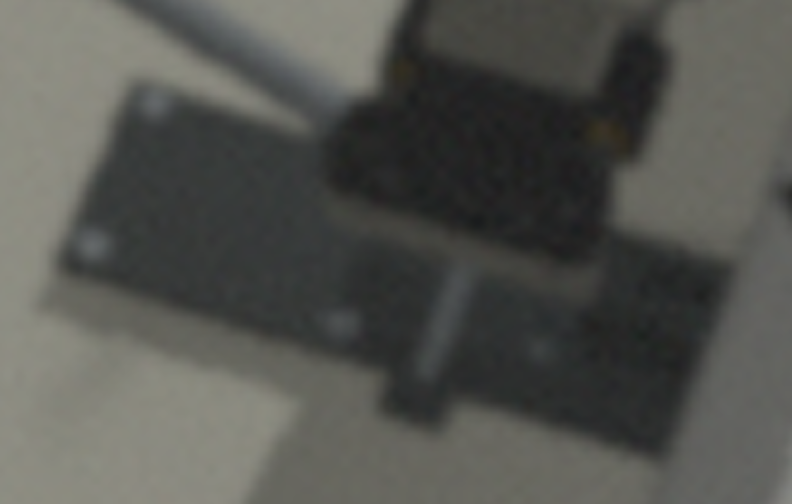

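View pics/s6b.png

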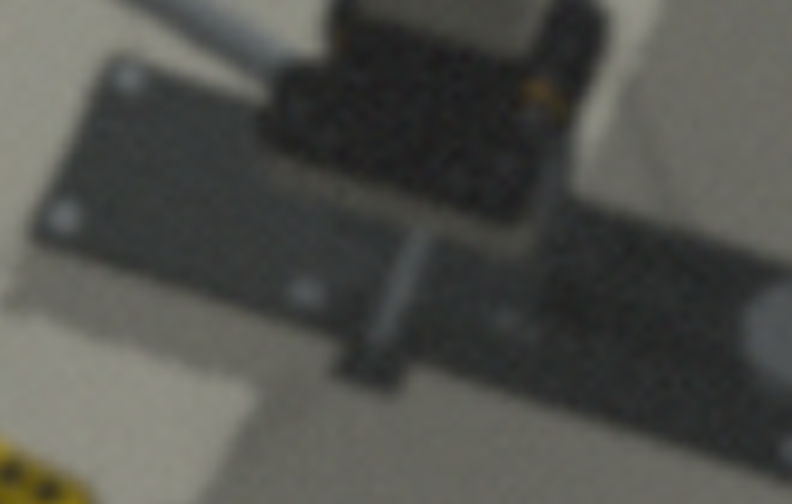

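Run:
```python
from jf import *
def q(x0,y0,h):
    return lambda u,v: np.array((250+(x0+u/2.4)/4-.45,150+(y0+v/2.4)/4-.45))
for nm,f,h,R,L in(("s7",q(170,270,0),.012,[(60,266),(655,458)],[(133,80),(730,262)]),("s6",q(100,250,0),.017,[(38,238),(780,480)],[(112,50),(780,262)])):
    r=[at_z("scene",f(*u),h) for u in R];l=[at_z("scene",f(*u),h) for u in L]
    yr=[np.degrees(np.arctan2(b[1]-a[1],b[0]-a[0])) for a,b in(r,l)]
    bm=(r[0]+l[0])/2;y=np.radians(np.mean(yr));o=bm[:2]+.156*np.array([np.cos(y),np.sin(y)])
    print(nm,"yaws",yr,"width",np.linalg.norm(r[0]-l[0]),"origin",o,"saddle",bm[:2]+.251*np.array([np.cos(y),np.sin(y)]))
    obs=np.array([.5939,.1346]) if nm=="s7" else np.array([.5998,.0658]); print("origin-TCP",o-obs)
```

```text
s7 yaws [np.float64(96.6342392884168), np.float64(97.16154839901385)] width 0.07287227578196295 origin [0.5924 0.1423] saddle [0.5809 0.2366]
origin-TCP [-0.0015  0.0077]
s6 yaws [np.float64(96.40712441825862), np.float64(96.39243088295441)] width 0.07437489257075719 origin [0.5982 0.0747] saddle [0.5876 0.1691]
origin-TCP [-0.0016  0.0089]
```

Edge-based check: jack yaw 96.8° (shaker 6.7° → 96.7°), saddle within ~3 mm of the pad. Setting it down and releasing.

```bash
python3 -m crank '[[[1,0,2,0,0],[1,0,4,0,0],[1,0,4.5,0,0],[1,0,4.5,0,0],[-1,0,4.5,0,0],[-1,0,4.5,0,0],[-1,0,4.5,0,0],[-1,0,4.5,0,0],[-1,0,4.5,0,0],[-1,0,4.5,0,0]]]'
```

```text
clock: 13.45
tool_pos: [0.594, 0.1348, 0.1261]
orientation: [-90.0, 0.0, -173.2]
force: [-0.6, -0.5, 0.1]
opening: 0.076
```

```bash
python3 -m crank '[[[-1,0,-30,0,0],[0,0,-75,0,0],[1,0,-105,15,0],[1,0,-105,60,0],[1,0,-105,110,0],[1,0,-105,160,0],[1,0,-105,185,0],[1,0,-105,188,0],[1,0,-105,188,0],[1,0,-105,188,0]]]'
python3 - <<'E'
from mv import *
o=ctrl.get_obs();print(o["tool_pos"],o["orientation"],o["opening"])
cv2.imwrite("pics/w8.png",ctrl.snapshot("wrist")[:,:,::-1])
crop("scene",(330,220),200,140,4,"s8.png");crop("side",(265,225),200,150,4,"d8.png")
E
```

```text
clock: 14.7
tool_pos: [0.616, -0.051, 0.2311]
orientation: [-90.0, 0.0, -173.2]
force: [0.1, 0.1, 0.1]
opening: 0.004
[ 0.616  -0.051   0.2311] [ -90.0054    0.0037 -173.1834] 0.004014169766842409
s8.png x0,y0 230 150
d8.png x0,y0 165 150
```

View pics/w8.png

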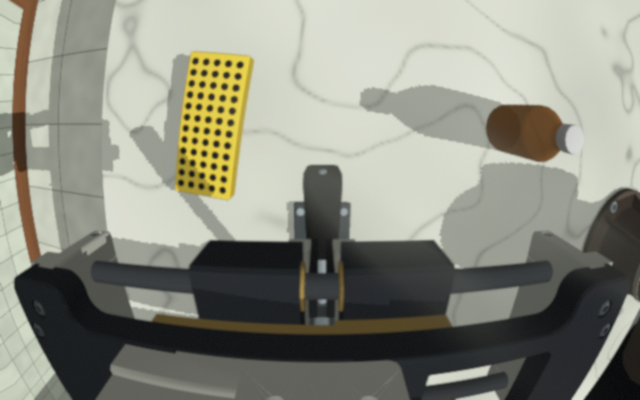

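View pics/s8.png

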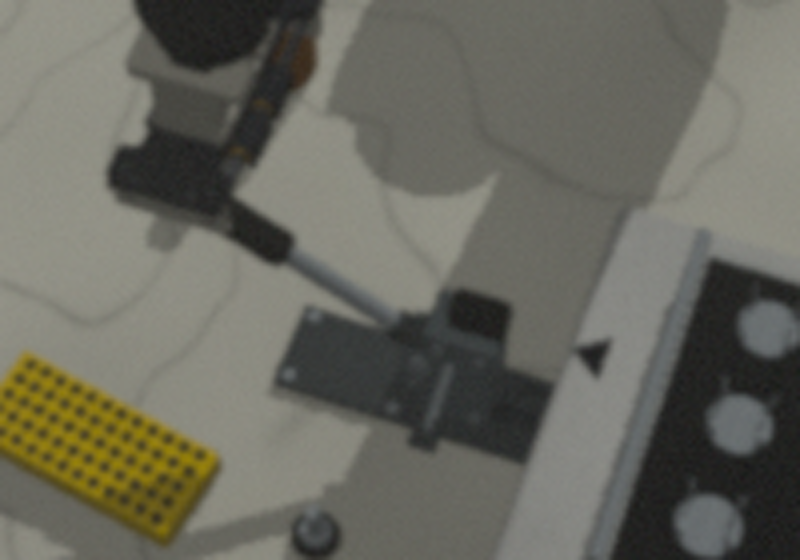

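View pics/d8.png

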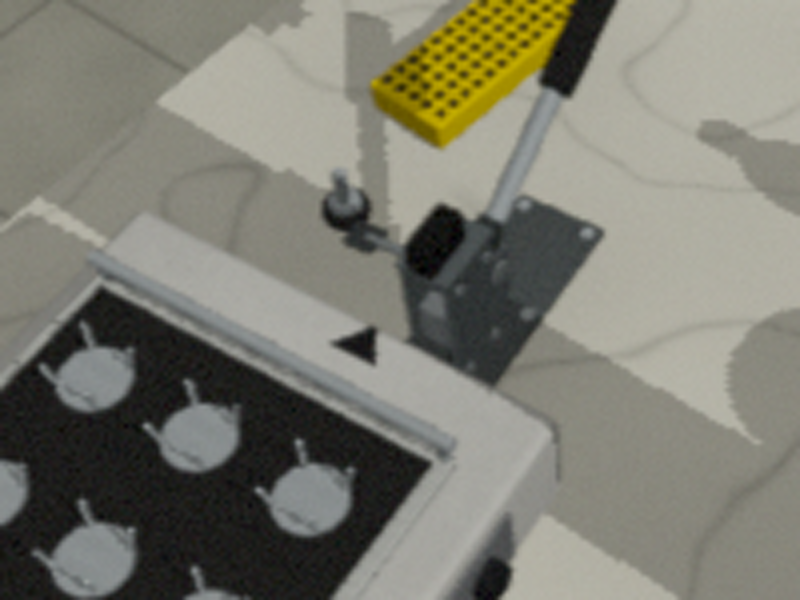

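Run:
```python
from jf import *
s=lambda u,v:(230+u/4-.4,150+v/4-.4)
d=lambda u,v:(165+u/4-.4,150+v/4-.4)
# lug top corners in scene ~ (452,290),(510,305),(500,340)bottom..., use lug body centre; side lug top centre
O=[("scene",(-.156,.037,.008),s(307,306)),("scene",(-.156,-.037,.008),s(274,390)),("side",(-.156,.037,.008),d(605,230)),("scene",(-.004,0,.139),s(479,315)),("side",(-.004,0,.139),d(437,242)),("scene",(-.0175,-.071,.084),s(424,442)),("side",(-.0175,-.071,.084),d(365,238))]
p=jackfit(O,(.59,.14,1.69));S=np.load("S.npy");L=T(S,(-.030,-.270,.043))[0];q=T(p,(.095,0,.034))[0];e=q-L
j=np.array([np.cos(p[2]),np.sin(p[2])]);print("saddle",q,"pad",L,"err along, left",e[:2]@j,e[:2]@[-j[1],j[0]])
g=T(p,(-.042-.175*np.cos(np.pi/6),0,.175))[0];print("grip",g)
move(g,186.73)
```

```text
jack [0.593  0.1415] 96.89061412150826
[[-0.3, -0.1], [-0.5, -1.6], [-0.4, -0.6], [0.5, 0.6], [-0.9, -0.2], [1.3, -2.9], [0.1, -0.2]]
saddle [0.5816 0.2358 0.034 ] pad [0.5802 0.234  0.043 ] err along, left 0.0016459889155851742 -0.0016666698609929882
grip [ 0.6162 -0.0507  0.175 ]
t 14.85 pos [ 0.616  -0.051   0.2311] ori [ -90.0053    0.0065 -173.1763] F [-0.1652  0.1125  0.5978] -> shift [-0.2 56.1 -0.3] turn 0.0016
```

```bash
python3 -m crank '[[[1,0,45,0,0],[1,0,55,0,0],[1,0,66,4,0],[1,0,78,9,0],[1,0,90,14,0],[1,0,102,18,0],[1,0,114,21,0],[1,0,123,23,0],[1,0,129,23,0],[1,0,132,23,0],[1,0,132,23,0]]]'
```

```text
clock: 16.23
tool_pos: [0.6196, -0.0761, 0.1011]
orientation: [-89.9, 0.1, -173.2]
force: [-5.6, -4.5, 19.5]
opening: 0.0004
```

```bash
python3 -m crank '[[[1,0,-10,-2,0],[1,0,-30,-9,0],[1,0,-50,-17,0],[1,0,-70,-22,0],[1,0,-84,-23,0],[1,0,-84,-23,0],[1,0,-84,-23,0]]]'
python3 - <<'E'
from mv import *
o=ctrl.get_obs();print(o["tool_pos"],o["force"])
crop("scene",(330,220),200,140,4,"s9.png");crop("side",(265,225),200,150,4,"d9.png")
E
```

```text
clock: 17.1
tool_pos: [0.6159, -0.052, 0.1823]
orientation: [-90.0, -0.0, -173.3]
force: [0.6, -1.2, 0.8]
opening: 0.0004
[ 0.6159 -0.052   0.1823] [ 0.6416 -1.1833  0.7804]
s9.png x0,y0 230 150
d9.png x0,y0 165 150
```

View pics/s9.png

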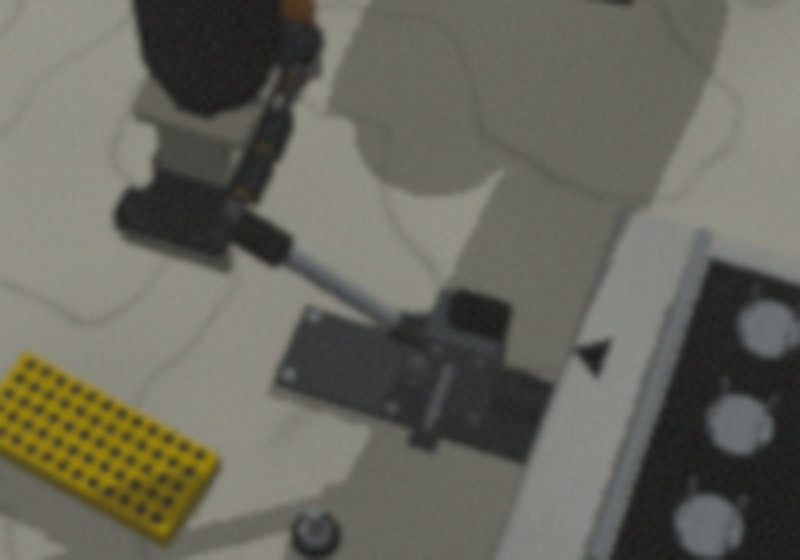

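View pics/d9.png

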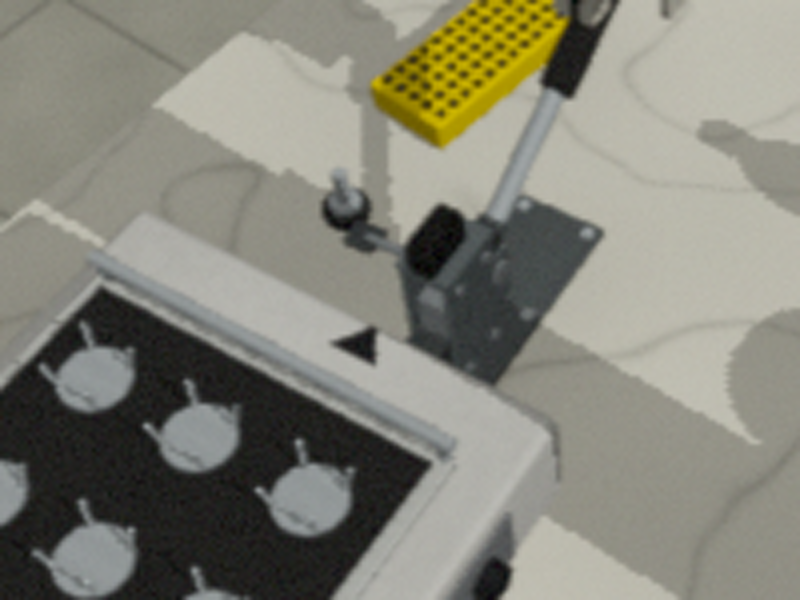

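Jack unmoved and handle back up; the lift at this point should be about 1 mm. Second stroke.

```bash
python3 -m crank '[[[1,0,6,0,0],[1,0,16,4,0],[1,0,28,9,0],[1,0,40,14,0],[1,0,52,18,0],[1,0,64,21,0],[1,0,74,23,0],[1,0,82,23,0],[1,0,84,23,0],[1,0,84,23,0],[1,0,84,23,0]]]'
python3 - <<'E'
from mv import *
crop("scene",(330,220),200,140,4,"s10.png");crop("side",(265,225),200,150,4,"d10.png")
E
python3 -m crank '[[[1,0,-10,-2,0],[1,0,-30,-9,0],[1,0,-50,-17,0],[1,0,-70,-22,0],[1,0,-84,-23,0],[1,0,-84,-23,0],[1,0,-84,-23,0]]]'
python3 - <<'E'
from mv import *
o=ctrl.get_obs();print(o["tool_pos"],o["force"])
crop("scene",(330,220),200,140,4,"s11.png");crop("side",(265,225),200,150,4,"d11.png")
E
```

```text
clock: 18.58
tool_pos: [0.6195, -0.0771, 0.1013]
orientation: [-89.8, 0.1, -173.2]
force: [-3.4, -7.5, 18.2]
opening: 0.0006
s10.png x0,y0 230 150
d10.png x0,y0 165 150
clock: 19.55
tool_pos: [0.6158, -0.0521, 0.1822]
orientation: [-90.0, -0.0, -173.3]
force: [-0.3, 0.0, 1.3]
opening: 0.0003
[ 0.6158 -0.0521  0.1822] [-0.3304  0.0418  1.3021]
s11.png x0,y0 230 150
d11.png x0,y0 165 150
```

View pics/d11.png

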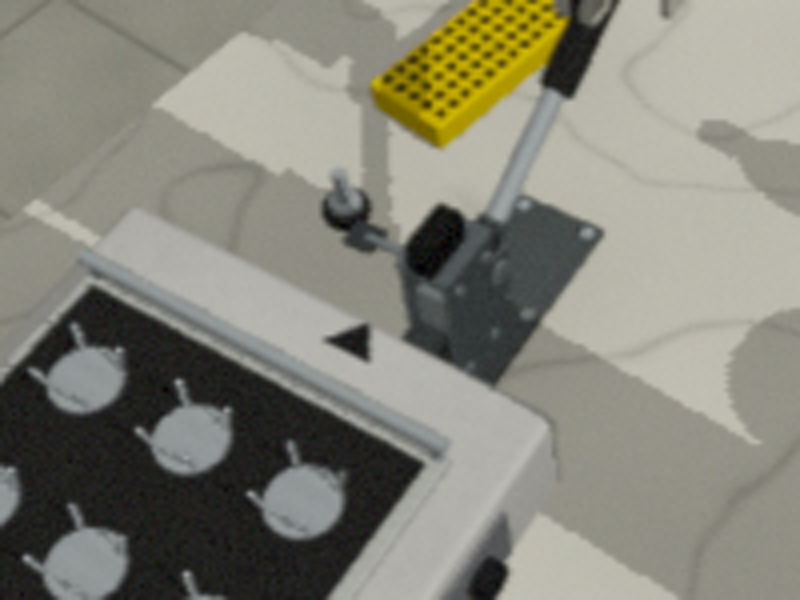

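View pics/s11.png

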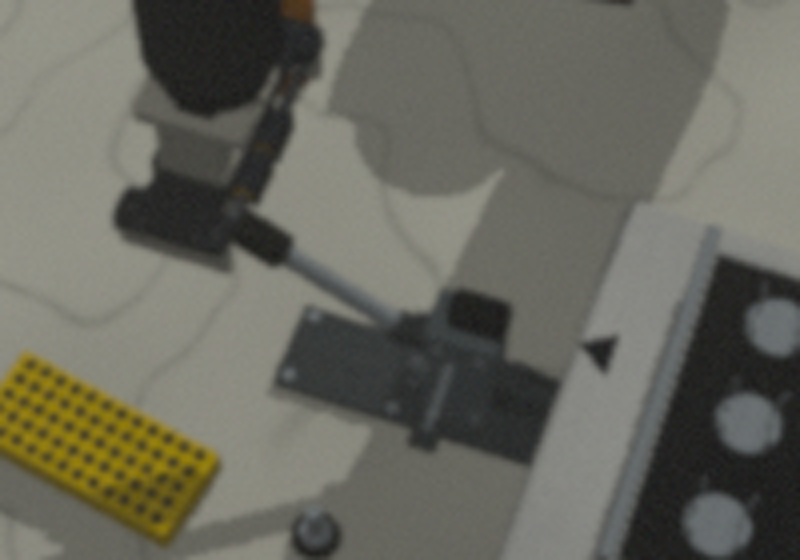

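The second stroke held: the triangle moved from (353,346) to (347,341) in the side crop, the jack stayed put. The third stroke is the one to hold.

```bash
python3 -m crank '[[[1,0,6,0,0],[1,0,16,4,0],[1,0,28,9,0],[1,0,40,14,0],[1,0,52,18,0],[1,0,64,21,0],[1,0,74,23,0],[1,0,82,23,0],[1,0,84,23,0],[1,0,85,23,0],[1,0,85,23,0]]]'
python3 - <<'E'
from mv import *
o=ctrl.get_obs();print(o["tool_pos"],o["force"])
crop("scene",(380,240),200,150,4,"s12.png");crop("side",(265,225),200,150,4,"d12.png")
cv2.imwrite("pics/w12.png",ctrl.snapshot("wrist")[:,:,::-1])
E
```

```text
clock: 21.02
tool_pos: [0.6197, -0.077, 0.1008]
orientation: [-89.8, 0.1, -173.2]
force: [-4.8, -7.7, 22.3]
opening: 0.0004
[ 0.6197 -0.077   0.1008] [-4.8016 -7.6668 22.2896]
s12.png x0,y0 280 165
d12.png x0,y0 165 150
```

View pics/d12.png

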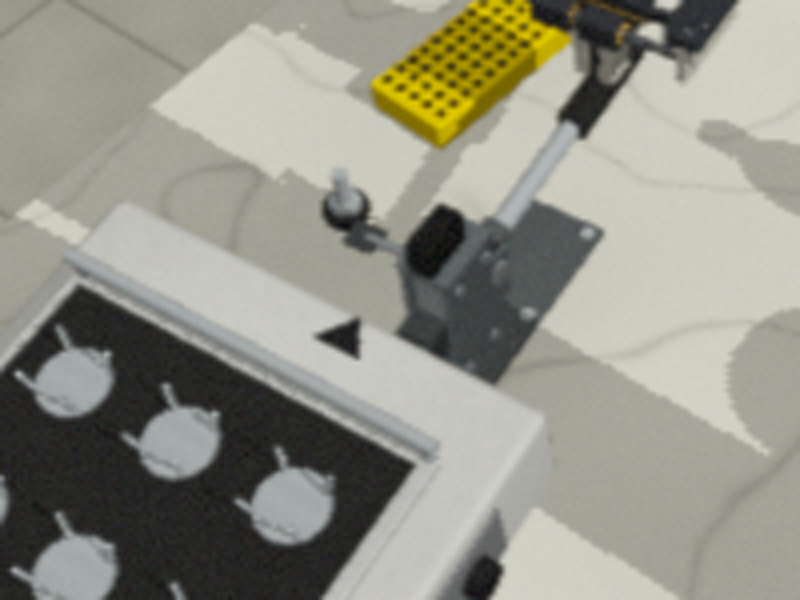

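View pics/s12.png

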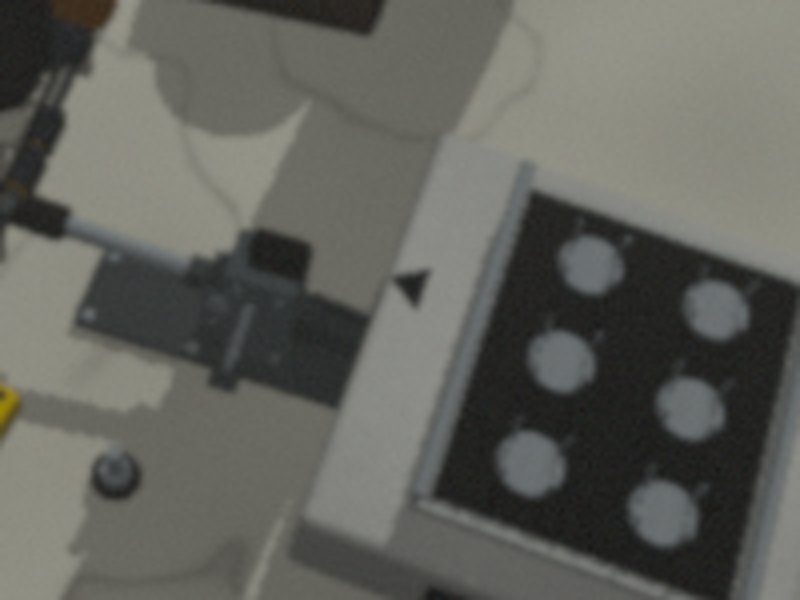

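Run:
```python
from jf import *
S=lambda x0,y0:(lambda u,v:(x0+u/4-.4,y0+v/4-.4))
s8,s12,d=S(230,150),S(280,165),S(165,150)
for nm,a,b,c,e in(("tri centroid",s8(594,358),d(354,345),s12(413,287),d(342,338)),("robot-side near corner",s8(622,205),d(553,428),s12(440,135),d(545,415)),("rail",s8(706,232),d(447,447),s12(531,165),d(434,449))):
    A,r=tri([("scene",a),("side",b)]);B,r2=tri([("scene",c),("side",e)]);print(nm,A,r[0],B,r2[0],"dz",B[2]-A[2])
# predicted pixel shift for a tip by lift h at pad (rotation about far feet axis)
St=np.load("S.npy")
def tip(P,h):
    P=np.array(P,float);a=np.arcsin(h/.27);c,s_=np.cos(a),np.sin(a);y,z=P[1],P[2]
    return T(St,(P[0],c*y+s_*z,-s_*y+c*z))
for P,n in(((-.03,-.285,.13),"tri"),((.165,-.297,.125),"far-x corner"),((-.165,-.297,.125),"robot corner")):
    for cam in("scene","side"): print(n,cam,[((proj(cam,tip(P,h))-proj(cam,tip(P,0)))[0]*4).round(1).tolist() for h in(.011,.015,.023)])
```

```text
tri centroid [0.5844 0.2232 0.1317] 0.001195021000186167 [0.5817 0.2337 0.153 ] 0.00039740442225958745 dz 0.02130751913585127
robot-side near corner [0.4517 0.1918 0.124 ] 0.003397431605047034 [0.4516 0.2014 0.1476] 0.0006613916896772601 dz 0.023601800734777217
rail [0.4742 0.2597 0.1688] 0.0013176360560434475 [0.4715 0.2737 0.1862] 0.00033899373305385996 dz 0.01734736753653282
tri scene [[9.0, -5.5], [12.5, -7.5], [19.7, -11.3]]
tri side [[-7.6, -4.2], [-10.5, -5.5], [-16.6, -7.9]]
far-x corner scene [[8.6, -4.3], [11.9, -5.9], [18.9, -8.8]]
far-x corner side [[-9.6, -5.9], [-13.2, -8.0], [-20.7, -11.8]]
robot corner scene [[8.6, -6.8], [11.9, -9.2], [18.9, -13.9]]
robot corner side [[-5.3, -4.0], [-7.4, -5.3], [-11.8, -7.5]]
```

Triangulated lift at the near end is 21–24 mm at the triangle and near corner (rail point 17 mm). The expected pixel shifts for 23 mm match in both cameras, at both ends of the edge. One last look at steadiness and bystanders before handing in.

```bash
python3 -m crank '[[[1,0,0,0,0],[1,0,0,0,0],[1,0,0,0,0],[1,0,0,0,0]]]'
python3 - <<'E'
from mv import *
cv2.imwrite("pics/s13.png",ctrl.snapshot("scene")[:,:,::-1]);cv2.imwrite("pics/d13.png",ctrl.snapshot("side")[:,:,::-1])
a=cv2.imread("pics/s12.png");o=ctrl.get_obs();print(o["clock"],o["tool_pos"],o["force"])
E
```

```text
clock: 21.68
tool_pos: [0.6196, -0.0771, 0.1009]
orientation: [-89.8, 0.1, -173.2]
force: [-4.6, -7.9, 22.2]
opening: 0.0003
21.775 [ 0.6197 -0.0771  0.1009] [-3.5532 -6.569  21.2396]
```

View pics/s13.png

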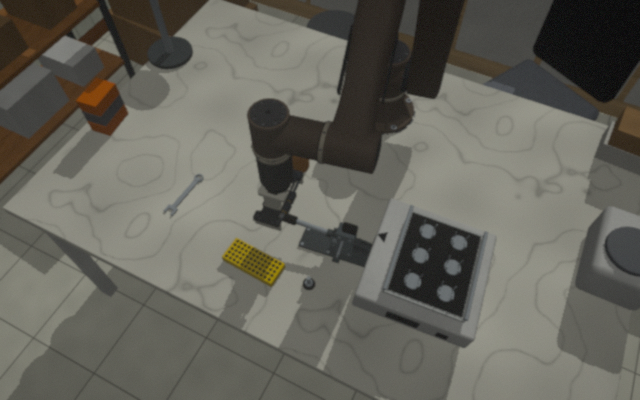

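View pics/d13.png

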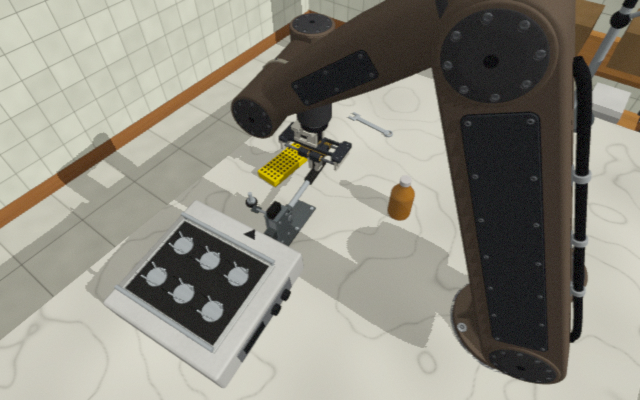

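```bash
python3 -c "
from plant import ctrl
print(ctrl.close_job()); o=ctrl.get_obs(); print(o['clock'],o['tool_pos'],o['force'])"
```

```text
the job is handed in; nothing more can be done
None
the job is handed in; nothing more can be done
```

The shaker's near end is up on the jack, and the arm is still holding the pump handle down with about 22 N. I handed the job in at about 21.8 s.

**What I did:** I pressed the ratchet lever down until it stayed. I then carried the jack by its lug and set the saddle under the lift pad. I pumped three strokes, bringing the handle fully up between them, and held the third one down.

**Last checks:**
- **Lever:** it still read as down about 0.7 s after I let go. The toe also kept what the second stroke gained.
- **Saddle:** it measured about 2 mm off the pad centre along the jack and 2 mm sideways. Other estimates ranged to about 3 mm.
- **Lift:** the near end rose about 21–24 mm at the triangle and the near corner on the robot's side. One rail point, nearer the tipping axis, gave only 17 mm. The other near corner, checked in the side view only, moved as expected for 23 mm. I could not see the feet themselves, so at least 15 mm there is worked out from these points.
- **Handle:** the tip height matches the handle on its stop. The push stayed at 21–22 N, about 9 N above the loaded pumping force.
- **Other things:** the rack, bottle, spanner and spare foot look unmoved in the last pictures.

**Disagreements:**
- An early wrist-camera reading taken while the arm was still settling was 4–10 mm off, so I took it again.
- One jack-angle fit near the shaker gave 94°, because only the back of the jack was visible. The plate edges and a later fit gave 96.8°, which is in line with the shaker, so I used that.

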